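# Back off the glass clamp by two full turns

### The arm

A 7-joint arm with a two-finger parallel gripper is mounted at the origin on the work surface. World frame = base frame: x ahead of the robot, y to its left, z up, the work surface at z = 0. Lengths are in m, angles in rad, forces in N, time in s.
With the tool pointing down it reaches from about 0.4 to 0.9 m from the base axis. Payload 5.5 kg.
Tool frame: the origin (TCP) lies midway between the tips of the shut fingers; the grasp point (between the pads) lies 19 mm behind it; z points along the fingers, y is the line along which they close (so a half turn about z gives the same grasp; the last joint's range is limited). The gripper opens to 85 mm and grips with 20 to 120 N. Pads are 22 mm wide; open, the fingers measure 114 mm over their backs; the gripper's body (76 mm by 85 mm) begins 54 mm behind the grasp point. The pads swing forward as they close: fully open they stand 13 mm farther back than shut.
Start: joints at [1.507, 0.501, -0.427, 1.55, 0.221, 1.138, -0.21], TCP at [0.209, -0.616, 0.2] pointing down, gripper open.
Joint ranges: [-2.88, 2.88], [-0.31, 2.03], [-1.54, 1.56], [0.2, 2.42], [-1.41, 4.55], [0.19, 2.02], [-2.57, 2.57]. Speed limits (rad/s): [2.57, 2.57, 3.14, 3.14, 3.14, 3.14, 3.14].

### API

Orientations are given as a rotation vector (axis times angle).
In Python, from plant import sensors, eyes, job gives the robot as it stands.
- The arm moves only by the shell command python3 -m inch 'ROWS' [FORCE]. ROWS is JSON, a list of rows, each an object of numbers: "dx", "dy", "dz": the shift along the world's x, y, z in mm; "spin": the turn about the world's z in degrees; "gripper": the finger opening in mm, from 0 to 85.4. A call has 1 to 10 rows; each row is the pose to reach, as a shift and turn from the pose commanded when the call began; what a row does not reach only later rows make up. A row lasts 1/8 s, in which the tool goes at most 62.5 mm and 10.7 degrees, less where a joint would pass 70% of its speed; a pose out of reach is approached as far as the arm can. A call with a gripper value outside its range is refused whole. The fingers move at their own pace and stop on an object; FORCE is the grip in N (left out, the last holds). Time passes only in rows, so rows that repeat a pose let the fingers close. It gives the time, the measured TCP pose, the force, the opening and the grip force at its end, in the units of the state.
- sensors.get_state(): the state, without advancing time (a new reading comes with each control period).
- eyes.camera(name): name is "scene" or "top" or "wrist"; returns a dict with "img" (480x640x3 uint8, red, green, blue), "fx", "fy", "cx", "cy" (pixels), "k1" (the pictures are not rectified: a ray, as slopes to the right and down, at radius r is drawn at 1 + k1 r^2 times it, then the intrinsics apply), "world_to_cam" (4x4, takes a point from world to camera coordinates). Camera axes: x right, y up, looking along -z (the intrinsics and any distortion apply to the point x, -y, -z); pixel columns grow to the right and rows downward; lengths in m; the calibration is good to about 2 mm. A picture is of the moment at which its call begins. There is no depth.
- job.job_done(): hands the job in; it is judged then, once.
Trained networks look in a picture, given as the dict that the camera call returned (one of the last four; its "shot" number tells which), for a name from the list of things; names that differ only in an ending like _2 or _b are one class to them, and where a whole thing is asked for, a point or a joint stands for the part that bears it (a point fixed in the world has none). Each returns a list of dicts, best first, with "score" (0 to 1); they miss things now and then, are a little off and sometimes report something else, mostly with a low value. They report only what shows in the picture. A call takes as long as a camera call. They do not tell look-alikes from the thing itself.
- eyes.search_frame(picture, query): "extent" ([left, top, right, bottom] in pixels, round what is visible of it).
- eyes.outline_of(picture, query): "pixels" (480x640 bool, what is visible of it) and "extent" ([left, top, right, bottom] in pixels, round what is visible of it).
The state is a dict: "time_s": time; "joints": joint angles; "qvel": joint speeds; "tau": joint torques, N m; "tool_pos": TCP position; "ee_rot": TCP orientation; "contact_force": force on the tool from outside, world axes, zero at the start; "wrist_torque": the same for the moment, N m; "grip_width": opening from 0.0 (shut) to 1.0 (fully open); "grasp_force": force on a finger pad.
Only numpy, scipy, OpenCV 4.12 (cv2) and the standard library are available. Lean on these libraries where they do the work, as an engineer would, in place of code of your own. Each camera call takes 0.05 s, during which the arm holds its last target. There are 200 camera calls.

### The job

Loosen the large clamp on the glass inspection jig: roll a fingertip round the knurled rim of its big wheel, anticlockwise seen from above, until the pointer bar on the wheel has come round to the index mark on the bracket for the second time (two full turns from fully tight), then stop there with pointer and mark in line and take the hand away. Only the wheel's rim is to be worked: grasp and lift nothing, and leave the small clamp wheel, the glass panel and the things standing around the jig as they are.

Things in the scene. Friction and masses are not known exactly. Their poses are not given: they have to be found in the camera images.
- clamp_wheel (a joint): angle of the large wheel about its upright axis, rad, growing anticlockwise from above; 0 = fully tight with the pointer at the index mark, 12.566 = two full turns; it counts on over the turns, with stops at 0 and 21. Starts at 0.3 to 1.5 (pointer just past the mark). Turns against a steady friction of 0.06 N m (1.4 N at the rim) and stays where it is left
- wheel_top (a point): centre of the top face of the large clamp wheel, on its axis, 90 mm above the table: a steel disc 88 mm in diameter with an upright knurled rim from 66 to 90 mm above the table; it turns in place. A black pointer bar 6 mm wide lies on its top along +y of this turning frame. Its 10 mm spindle stands 98 mm above the table and rises 3 mm a turn, lifting the clamp foot
- index_mark (a point): inner end of the index mark, a black bar 4 mm wide on the large clamp's bracket, 55 mm from the wheel's axis, 65 mm above the table. The aluminium bracket arm under the wheel is 34 mm wide, its top at 62 mm. Nothing near the wheel's rim stands above 65 mm: a fingertip 70 to 80 mm above the table can go all the way round it
- small_wheel (a joint): angle of the small clamp wheel, rad, 0 = tight, as it starts; to be left alone. It turns against about 0.05 N m
- small_wheel_top (a point): centre of the top face of the small steel clamp wheel at the other end of the jig, 40 mm in diameter, 16 mm thick, top 82 mm above the table, 200 mm from the large wheel; its spindle reaches 100 mm
- jig: fixed grey inspection jig board, 240 x 360 x 12 mm; origin under its centre at table height; z up, y along its long side towards the large clamp, whose axis is 85 mm from the centre; the clamp brackets rise at the two short ends to 62 mm
- panel: loose glass panel with a black border, 180 x 270 x 4 mm, 0.48 kg, lying on four rests 10 mm high on the jig, its top 26 mm above the table; origin under its centre. Both clamps reach over its ends
- bottle: white squeeze bottle, 56 mm in diameter, 120 mm tall, standing behind the jig, at least 150 mm from the wheel's axis; origin under its centre
- loupe: black inspection loupe, 42 mm in diameter, 40 mm tall, standing behind the jig; origin under its centre
- corner_block: white L-shaped corner protector, 50 x 50 x 30 mm, lying beyond the small clamp's end of the jig; origin under its centre
Not all that is in view belongs to the job. Several things have the shape of the corner_block; the one meant has the colours described above. Several things look just like the bottle: the one meant starts farthest from the robot's base.

How it is judged:
On the way, in this order (a step that is already met when the one before it is completed fails the run):
1. a fingertip on the large wheel has brought it past one full turn (value of joint clamp_wheel above 6.283 rad and contact force between the fingers and clamp_wheel above 0.3 N).
2. the large wheel has come to two full turns (value of joint clamp_wheel above 12.216 rad).
At the end, for the whole second after the job is handed in: the large wheel stands at two full turns from tight (pointer within 0.35 rad, 20 degrees, of the index mark) and is at rest; the small wheel has turned less than 0.2 rad; the panel is within 10 mm and the bystanders within 15 mm of where they were, at rest and upright (value of joint clamp_wheel between 12.216 and 12.916 rad and velocity of joint clamp_wheel between -0.05 and 0.05 rad/s and value of joint small_wheel below 0.2 rad and distance of panel from where it was at the start of the episode below 0.01 m and linear speed of panel below 0.02 m/s and distance of each of bottle, loupe, corner_block from where it was at the start of the episode below 0.015 m and angle between each of bottle, loupe, corner_block's own z axis and vertical below 0.2 rad); the robot touches nothing.
It fails at once if the glass panel is lifted, shoved or pressed hard (distance of panel from where it was at the start of the episode above 0.012 m or contact force between the fingers and panel above 8 N).
It fails at once if a bystander is lifted, carried or knocked (distance of any of bottle, loupe, corner_block from where it was at the start of the episode above 0.02 m).
It fails at once if the small clamp wheel is turned (value of joint small_wheel above 0.25 rad).
It fails at once if the large wheel is overrun by more than a quarter turn past two turns (value of joint clamp_wheel above 14.137 rad).
It also fails if it takes over 64 s, if anything falls off the work surface, if the arm or the gripper's body presses on something with over 40 N, if the wrist force passes 120 N, or if a joint passes its speed limit or range.

## Working session

There is one attempt and no reset: what is moved stays moved. The work goes in short steps, Python scripts to look and compute and a shell command to move; the robot and the scene stay as the last step left them, time stands still between calls to the robot, and variables do not carry over. Pictures are saved under pics/ and viewed, at most 10 in all, crops included, and the job is handed in when it is done.

```bash
ls; mkdir -p pics; cat > h.py <<'E'
import numpy as np, cv2
from plant import sensors, eyes, job
def ray(c,u,v):
    d=np.array([(u-c["cx"])/c["fx"],(v-c["cy"])/c["fy"]]);s=d.copy()
    for _ in range(20): s=d/(1+c["k1"]*(s@s))
    M=np.array(c["world_to_cam"]);R,t=M[:3,:3],M[:3,3]
    return -R.T@t, R.T@np.array([s[0],-s[1],-1.])
def at(c,u,v,z):
    o,d=ray(c,u,v); return o+d*(z-o[2])/d[2]
def px(c,p):
    M=np.array(c["world_to_cam"]);q=M[:3,:3]@np.array(p)+M[:3,3]
    s=np.array([q[0],-q[1]])/-q[2]; s=s*(1+c["k1"]*(s@s))
    return s[0]*c["fx"]+c["cx"], s[1]*c["fy"]+c["cy"]
def save(img,name): cv2.imwrite("pics/"+name,cv2.cvtColor(np.ascontiguousarray(img),cv2.COLOR_RGB2BGR))
E
python3 - <<'E'
from h import *
for n in ("top","scene"):
    c=eyes.camera(n); save(c["img"],n+"0.png")
    for q in ("clamp_wheel","small_wheel","jig","panel","bottle","loupe","corner_block"):
        for r in eyes.search_frame(c,q)[:4]:
            e=r["extent"]; print(n,q,round(r["score"],2),np.round(e), np.round(at(c,(e[0]+e[2])/2,(e[1]+e[3])/2,{"clamp_wheel":.08,"small_wheel":.08}.get(q,.02)),3))
s=sensors.get_state(); print(s["time_s"],s["tool_pos"],s["ee_rot"])
E
```

```text
pics
top clamp_wheel 0.63 [241. 244. 283. 292.] [0.565 0.078 0.08 ]
top clamp_wheel 0.45 [356. 251. 375. 269.] [ 0.572 -0.118  0.08 ]
top small_wheel 0.73 [355. 247. 377. 271.] [ 0.574 -0.12   0.08 ]
top jig 0.85 [215. 209. 402. 336.] [ 0.562 -0.008  0.02 ]
top panel 0.73 [239. 219. 381. 317.] [ 0.569 -0.011  0.02 ]
top panel 0.34 [216. 208. 401. 335.] [ 0.563 -0.009  0.02 ]
top bottle 0.84 [166. 244. 198. 279.] [0.594 0.245 0.02 ]
top bottle 0.76 [240. 170. 272. 203.] [0.743 0.093 0.02 ]
top loupe 0.59 [353. 167. 372. 192.] [ 0.749 -0.126  0.02 ]
top corner_block 0.92 [412. 279. 444. 306.] [ 0.511 -0.243  0.02 ]
top corner_block 0.86 [420. 220. 446. 254.] [ 0.623 -0.262  0.02 ]
scene clamp_wheel 0.86 [390. 214. 442. 250.] [0.576 0.082 0.08 ]
scene clamp_wheel 0.24 [258. 271. 282. 304.] [ 0.803 -0.083  0.08 ]
scene small_wheel 0.81 [304. 201. 325. 216.] [ 0.582 -0.11   0.08 ]
scene small_wheel 0.59 [255. 197. 475. 324.] [0.683 0.028 0.08 ]
scene small_wheel 0.57 [391. 212. 447. 250.] [0.571 0.086 0.08 ]
scene jig 0.79 [254. 196. 475. 322.] [0.614 0.004 0.02 ]
scene jig 0.71 [253. 190. 281. 215.] [ 0.524 -0.248  0.02 ]
scene panel 0.83 [286. 201. 452. 293.] [ 0.578 -0.001  0.02 ]
scene bottle 0.92 [484. 239. 524. 310.] [0.552 0.245 0.02 ]
scene bottle 0.9 [372. 270. 412. 342.] [0.706 0.087 0.02 ]
scene loupe 0.83 [255. 270. 281. 303.] [ 0.748 -0.121  0.02 ]
scene corner_block 0.93 [252. 193. 281. 217.] [ 0.533 -0.244  0.02 ]
scene corner_block 0.74 [225. 216. 256. 245.] [ 0.63  -0.248  0.02 ]
0.8 [ 0.20868574 -0.61562051  0.20016246] [3.09963372e+00 5.11102662e-01 4.44411308e-05]
```

View pics/top0.png

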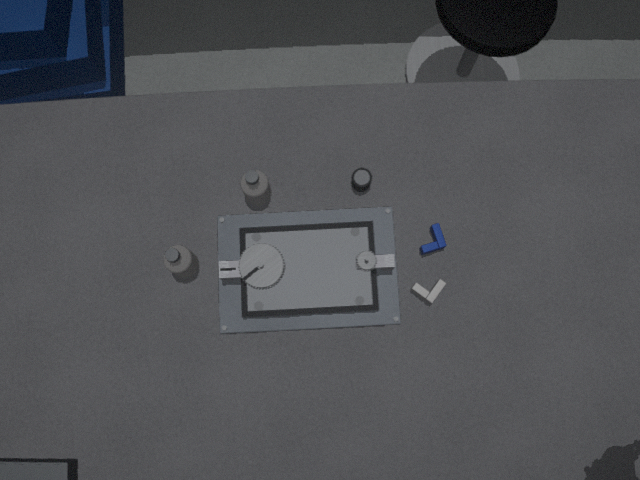

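```bash
python3 - <<'E'
from h import *
a=cv2.imread("pics/top0.png")[155:325,150:410]; a=cv2.resize(a,None,fx=3,fy=3,interpolation=cv2.INTER_CUBIC); cv2.imwrite("pics/crop_top.png",a)
E
```

```text
(no output)
```

View pics/crop_top.png

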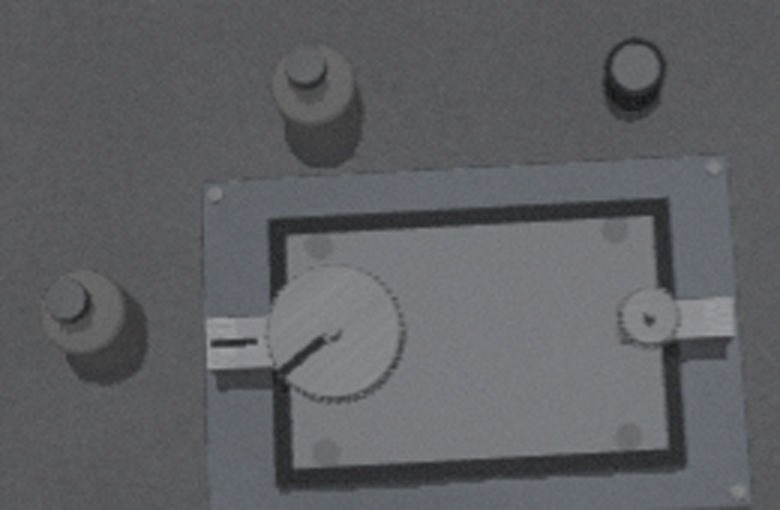

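The top picture shows the large wheel at (261,267) with its pointer lower left. The index mark is at (228,269) and the small wheel at (366,261).

- **Bottle look-alikes:** they stand at (255,187) and (179,262). The bottle meant is (255,187), as it is the farther from the base (0.75 against 0.64 m).
- **Corner block look-alikes:** white at (429,290) and blue at (434,240). The white one is meant.

All of these are only to be avoided. I'll shut the fingers and move in high.

```bash
python3 -m inch '[{"dx":15,"dy":35,"dz":10,"gripper":0},{"dx":30,"dy":70,"dz":20,"gripper":0},{"dx":45,"dy":105,"dz":30,"gripper":0},{"dx":60,"dy":140,"dz":40,"gripper":0},{"dx":75,"dy":175,"dz":50,"gripper":0},{"dx":90,"dy":210,"dz":50,"gripper":0},{"dx":105,"dy":245,"dz":50,"gripper":0},{"dx":120,"dy":280,"dz":50,"gripper":0},{"dx":135,"dy":315,"dz":50,"gripper":0},{"dx":150,"dy":350,"dz":50,"gripper":0}]' 20
python3 -m inch '[{"dx":15,"dy":35},{"dx":30,"dy":70},{"dx":45,"dy":105},{"dx":60,"dy":140},{"dx":75,"dy":175},{"dx":90,"dy":210},{"dx":105,"dy":245},{"dx":120,"dy":280},{"dx":130,"dy":315},{"dx":130,"dy":345}]'
python3 - <<'E'
from h import *
c=eyes.camera("wrist"); save(c["img"],"w1.png")
for q in ("clamp_wheel","small_wheel"):
    for r in eyes.outline_of(c,q)[:2]: 
        e=r["extent"]; print(q,r["score"],e,at(c,(e[0]+e[2])/2,(e[1]+e[3])/2,.09))
s=sensors.get_state(); print(s["tool_pos"],s["ee_rot"],s["joints"],s["contact_force"])
E
```

```text
[ 0.20867843 -0.61561832  0.20013914] [3.09967298e+00 5.11049227e-01 6.92732803e-05] [ 1.50721726  0.50086932 -0.42697515  1.55037021  0.22078895  1.1382899
 -0.21027176] [ 0.92778014 -0.22890399 -1.2095941 ]invalid input at $[0]: expected keys dx, dy, dz, spin, gripper
invalid input at $[0]: expected keys dx, dy, dz, spin, gripper
```

View pics/w1.png

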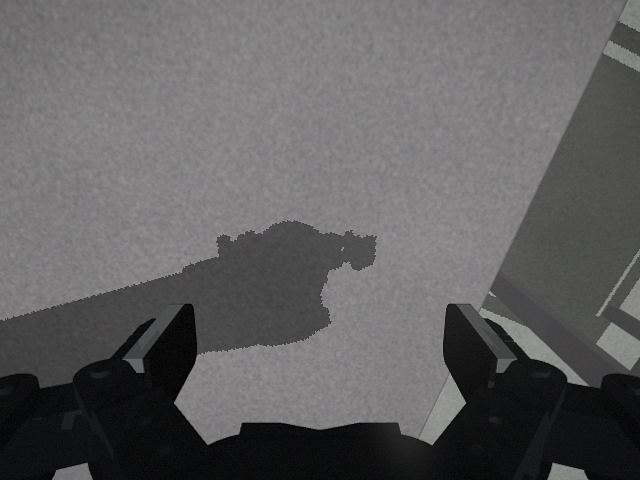

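The wrist picture shows only bare table and the open fingers, because the arm has not moved: every row needs all five keys. I'll send the move again.

```bash
python3 -m inch '[{"dx":15,"dy":35,"dz":10,"spin":0,"gripper":0},{"dx":30,"dy":70,"dz":20,"spin":0,"gripper":0},{"dx":45,"dy":105,"dz":30,"spin":0,"gripper":0},{"dx":60,"dy":140,"dz":40,"spin":0,"gripper":0},{"dx":75,"dy":175,"dz":50,"spin":0,"gripper":0},{"dx":90,"dy":210,"dz":50,"spin":-4,"gripper":0},{"dx":105,"dy":245,"dz":50,"spin":-8,"gripper":0},{"dx":120,"dy":280,"dz":50,"spin":-12,"gripper":0},{"dx":135,"dy":315,"dz":50,"spin":-16,"gripper":0},{"dx":150,"dy":350,"dz":50,"spin":-19,"gripper":0}]' 20
python3 -m inch '[{"dx":15,"dy":35,"dz":0,"spin":0,"gripper":0},{"dx":30,"dy":70,"dz":0,"spin":0,"gripper":0},{"dx":45,"dy":105,"dz":0,"spin":0,"gripper":0},{"dx":60,"dy":140,"dz":0,"spin":0,"gripper":0},{"dx":75,"dy":175,"dz":0,"spin":0,"gripper":0},{"dx":90,"dy":210,"dz":0,"spin":0,"gripper":0},{"dx":105,"dy":245,"dz":0,"spin":0,"gripper":0},{"dx":120,"dy":280,"dz":0,"spin":0,"gripper":0},{"dx":130,"dy":315,"dz":0,"spin":0,"gripper":0},{"dx":130,"dy":345,"dz":0,"spin":0,"gripper":0}]'
python3 - <<'E'
from h import *
c=eyes.camera("wrist"); save(c["img"],"w2.png")
for q in ("clamp_wheel","small_wheel"):
    for r in eyes.outline_of(c,q)[:2]: 
        e=r["extent"]; print(q,r["score"],e,at(c,(e[0]+e[2])/2,(e[1]+e[3])/2,.09))
s=sensors.get_state(); print(s["tool_pos"],s["ee_rot"],s["joints"],s["contact_force"])
E
```

```text
time_s: 2.2
tool_pos: [0.3592, -0.2644, 0.2504]
ee_rot: [3.141, -0.01, 0.001]
contact_force: [-0.2, 0.2, -0.3]
grip_width: 0.005
grasp_force: 0.0
time_s: 3.45
tool_pos: [0.4893, 0.081, 0.2503]
ee_rot: [-3.141, 0.007, -0.001]
contact_force: [0.0, 0.1, 1.0]
grip_width: -0.003
grasp_force: 0.0
clamp_wheel 0.62 [263.5, 46.7, 376.0, 165.1] [0.57176634 0.08095989 0.09      ]
small_wheel 0.67 [538.0, 78.7, 596.1, 129.1] [ 0.5725852  -0.10854352  0.09      ]
[0.48850444 0.08136022 0.25033629] [-3.14112571e+00  1.24414063e-03 -6.27316387e-04] [ 0.59751308  0.24316388 -0.93766883  1.85951888  0.21448093  1.14459142
 -1.98714791] [-0.21834448  0.28428788 -0.61420442]
```

View pics/w2.png

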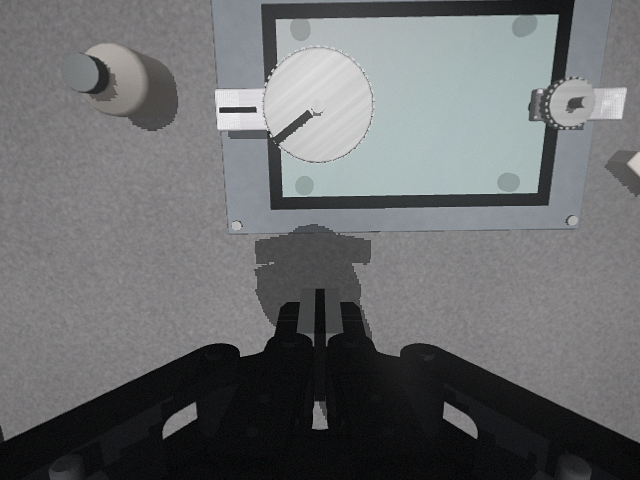

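The wrist picture shows the large wheel centred near (318,105) with its pointer running to (278,142), and the index mark at (237,109). The shut fingertips are at (320,295). Now I'll fit the wheel circle and the angles.

```bash
cat > fit.py <<'E'
from h import *
from scipy.optimize import least_squares
def wheel(c,R=.044):
    m=max(eyes.outline_of(c,"clamp_wheel"),key=lambda r:r["score"])["pixels"].astype(np.uint8)
    k=max(cv2.findContours(m,cv2.RETR_EXTERNAL,cv2.CHAIN_APPROX_NONE)[0],key=len)[:,0]
    P=np.array([at(c,u,v,.09)[:2] for u,v in k])
    f=lambda x:np.hypot(P[:,0]-x[0],P[:,1]-x[1])-R
    s=least_squares(f,P.mean(0),loss="soft_l1",f_scale=.001); return s.x,np.abs(f(s.x)).mean()
def polar(c,ctr,R=.044,n=720):
    # pointer angle (world atan2) from darkness on the ring 12..40 mm
    g=cv2.cvtColor(c["img"],cv2.COLOR_RGB2GRAY).astype(np.float32)
    th=np.linspace(-np.pi,np.pi,n,endpoint=False); r=np.linspace(.014,.038,25)
    uv=np.array([[px(c,[ctr[0]+a*np.cos(t),ctr[1]+a*np.sin(t),.09]) for a in r] for t in th],np.float32)
    v=cv2.remap(g,uv[...,0],uv[...,1],cv2.INTER_LINEAR).mean(1)
    w=np.clip(np.median(v)*.75-v,0,None); return np.angle((w*np.exp(1j*th)).sum()),w.max()/np.median(v)
E
python3 - <<'E'
from fit import *
for n in ("wrist","top","scene"):
    c=eyes.camera(n); x,e=wheel(c); print(n,x,e,polar(c,x))
    if n=="wrist":
        for u,v in ((220,109),(256,110)): print("mark",at(c,u,v,.065))
        for u,v in ((300,290),(343,290),(300,330),(343,330)): print("tip",at(c,u,v,.25))
        for u,v in ((278,305),(362,305)): print("back",at(c,u,v,.26))
E
```

```text
wrist [0.57114457 0.08249892] 0.0016224883495314353 (np.float64(2.2173326441802184), np.float32(0.41103464))
mark [0.56978062 0.1639067  0.065     ]
mark [0.56895193 0.13420619 0.065     ]
tip [0.48470134 0.09046093 0.25      ]
tip [0.48468969 0.07116724 0.25      ]
tip [0.46492315 0.09072373 0.25      ]
tip [0.46491212 0.07088668 0.25      ]
back [0.48189516 0.09943915 0.26      ]
back [0.48187433 0.06355016 0.26      ]
top [0.57927578 0.02668483] 0.011823545274407016 (np.float64(2.6876375303498667), np.float32(0.017515471))
scene [0.58725181 0.08575921] 0.006379157091359643 (np.float64(2.7817569330040994), np.float32(0.08060684))
```

The wheel centre is about (0.570, 0.082). The inner end of the mark is 53 mm along +y from it, which fits the 55 mm given. The pointer is at 2.22 rad in world terms, so the joint is at about 0.65. I'll go down beside the near rim to a tip height of 74 mm.

```bash
python3 -m inch '[{"dx":3,"dy":0,"dz":-40,"spin":0,"gripper":0},{"dx":3,"dy":0,"dz":-80,"spin":0,"gripper":0},{"dx":3,"dy":0,"dz":-120,"spin":0,"gripper":0},{"dx":3,"dy":0,"dz":-150,"spin":0,"gripper":0},{"dx":3,"dy":0,"dz":-170,"spin":0,"gripper":0},{"dx":3,"dy":0,"dz":-176,"spin":0,"gripper":0},{"dx":3,"dy":0,"dz":-176,"spin":0,"gripper":0}]'
for k in 1 2 3; do :; done
python3 -m inch '[{"dx":6,"dy":0,"dz":0,"spin":0,"gripper":0},{"dx":12,"dy":0,"dz":0,"spin":0,"gripper":0},{"dx":16,"dy":0,"dz":0,"spin":0,"gripper":0},{"dx":18,"dy":0,"dz":0,"spin":0,"gripper":0},{"dx":18,"dy":0,"dz":0,"spin":0,"gripper":0}]'
```

```text
time_s: 4.78
tool_pos: [0.4921, 0.0794, 0.0745]
ee_rot: [-3.142, 0.008, -0.001]
contact_force: [-0.1, -0.4, 0.4]
grip_width: -0.001
grasp_force: 0.0
time_s: 5.4
tool_pos: [0.5097, 0.0794, 0.0741]
ee_rot: [-3.142, 0.008, 0.0]
contact_force: [0.2, -0.4, -0.3]
grip_width: 0.002
grasp_force: 0.0
```

```bash
python3 -m inch '[{"dx":2,"dy":0,"dz":0,"spin":0,"gripper":0},{"dx":4,"dy":0,"dz":0,"spin":0,"gripper":0},{"dx":4,"dy":0,"dz":0,"spin":0,"gripper":0}]'
python3 -m inch '[{"dx":2,"dy":0,"dz":0,"spin":0,"gripper":0},{"dx":3,"dy":0,"dz":0,"spin":0,"gripper":0},{"dx":3,"dy":0,"dz":0,"spin":0,"gripper":0}]'
python3 -m inch '[{"dx":2,"dy":0,"dz":0,"spin":0,"gripper":0},{"dx":3,"dy":0,"dz":0,"spin":0,"gripper":0},{"dx":3,"dy":0,"dz":0,"spin":0,"gripper":0}]'
```

```text
time_s: 5.78
tool_pos: [0.5139, 0.0794, 0.0741]
ee_rot: [-3.142, 0.008, -0.0]
contact_force: [-0.4, 0.4, -0.6]
grip_width: -0.003
grasp_force: 0.0
time_s: 6.15
tool_pos: [0.5168, 0.0794, 0.0741]
ee_rot: [-3.142, 0.008, -0.0]
contact_force: [0.6, 0.6, 0.0]
grip_width: -0.005
grasp_force: 0.0
time_s: 6.52
tool_pos: [0.5198, 0.0794, 0.0741]
ee_rot: [-3.142, 0.008, -0.0]
contact_force: [-0.8, 0.4, 0.5]
grip_width: -0.004
grasp_force: 0.0
```

```bash
python3 -m inch '[{"dx":2,"dy":0,"dz":0,"spin":0,"gripper":0},{"dx":2,"dy":0,"dz":0,"spin":0,"gripper":0}]' | grep -E "pos|contact"
python3 -m inch '[{"dx":2,"dy":0,"dz":0,"spin":0,"gripper":0},{"dx":2,"dy":0,"dz":0,"spin":0,"gripper":0}]' | grep -E "pos|contact"
python3 -m inch '[{"dx":2,"dy":0,"dz":0,"spin":0,"gripper":0},{"dx":2,"dy":0,"dz":0,"spin":0,"gripper":0}]' | grep -E "pos|contact"
```

```text
tool_pos: [0.5219, 0.0794, 0.0741]
contact_force: [0.3, -0.0, -0.8]
tool_pos: [0.5239, 0.0794, 0.0741]
contact_force: [0.0, 0.1, 0.2]
tool_pos: [0.5259, 0.0795, 0.0741]
contact_force: [-0.5, 0.5, 0.2]
```

No contact yet where I expected it, so I'll look.

```bash
python3 - <<'E'
from fit import *
c=eyes.camera("wrist"); d=eyes.camera("scene")
a=c["img"]; b=cv2.resize(d["img"][150:350,230:497],(640,480),interpolation=cv2.INTER_CUBIC)
save(cv2.resize(np.hstack([a,b]),(800,300),interpolation=cv2.INTER_AREA),"c3.png")
print(px(d,[.526,.0795,.074]),px(d,[.571,.082,.09]),px(c,[.526,.0795,.074]),px(c,[.571,.082,.09]))
E
```

```text
(np.float64(421.5991622228252), np.float64(219.09839931302156)) (np.float64(417.0388124981424), np.float64(225.8666418619356)) (np.float64(320.0760231465701), np.float64(281.9876598278908)) (np.float64(313.004067580418), np.float64(186.06252442265998))
```

View pics/c3.png

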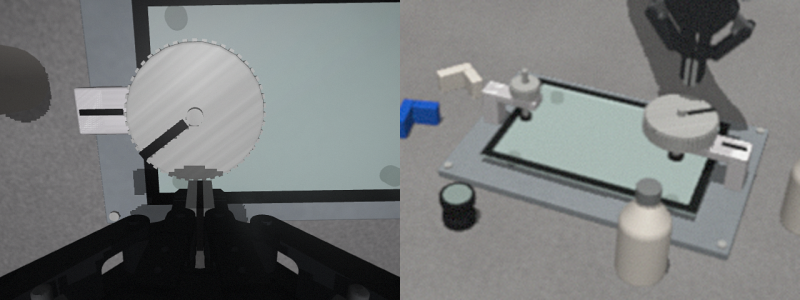

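```bash
python3 - <<'E'
from fit import *
c=eyes.camera("wrist"); d=eyes.camera("scene"); t=eyes.camera("top")
for z in (.074,.09,.11,.13): print(z,px(d,[.526,.0795,z]))
f=lambda i,x,y,w,h:cv2.resize(i[y:y+h,x:x+w],(400,400),interpolation=cv2.INTER_CUBIC)
save(np.hstack([f(c["img"],240,220,160,160),f(d["img"],380,170,80,80)]),"c4.png")
E
```

```text
0.074 (np.float64(421.5991622228252), np.float64(219.09839931302156))
0.09 (np.float64(422.5755905983029), np.float64(211.9437172909985))
0.11 (np.float64(423.8181475431937), np.float64(202.79190202300828))
0.13 (np.float64(425.085511982037), np.float64(193.40193087133085))
```

View pics/c4.png

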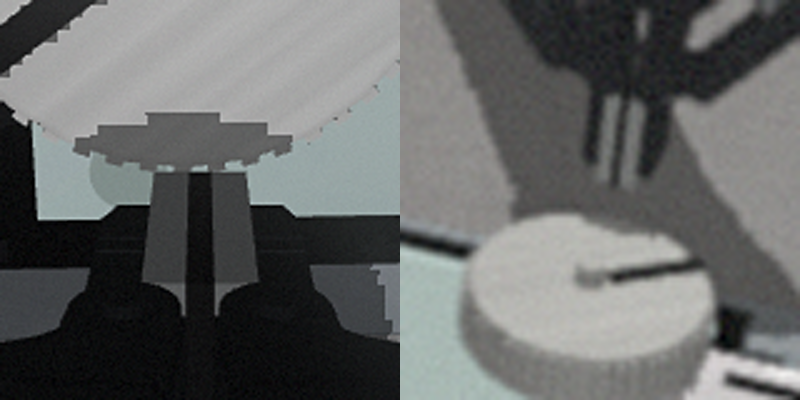

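```bash
python3 - <<'E'
from fit import *
c=eyes.camera("wrist"); d=eyes.camera("scene"); s=sensors.get_state(); print(s["tool_pos"],s["ee_rot"],s["joints"],s["grip_width"])
L=[ray(c,320,289),ray(d,423.4,207.6)]
A=0;b=0
for o,v in L:
    v=v/np.linalg.norm(v);P=np.eye(3)-np.outer(v,v);A=A+P;b=b+P@o
p=np.linalg.solve(A,b);print("tip",p)
for o,v in L: v=v/np.linalg.norm(v); print("cam",o,"miss",np.linalg.norm((np.eye(3)-np.outer(v,v))@(p-o)))
E
```

```text
[0.52564366 0.07941789 0.07410968] [ 3.14154845e+00 -7.41446931e-03 -2.70559988e-06] [ 0.40874087  0.54723506 -0.76934677  1.94161925  0.50138715  0.85286912
 -2.20380748] 0.002095848130585412
tip [0.53474695 0.08055087 0.10538652]
cam [0.59236851 0.07941844 0.24737663] miss 0.0010718076809800624
cam [1.29577617 0.23070857 0.62921294] miss 0.0010718076809800897
```

The two views place the real fingertip at about (0.535, 0.081, 0.105). It is roughly 30 mm above the reported TCP height, and so above the wheel's rim. That agrees with the missing contact force. I'll back off, go lower in the clear, and measure the tip again.

```bash
python3 -m inch '[{"dx":-10,"dy":0,"dz":0,"spin":0,"gripper":0},{"dx":-22,"dy":0,"dz":0,"spin":0,"gripper":0},{"dx":-28,"dy":0,"dz":-8,"spin":0,"gripper":0},{"dx":-28,"dy":0,"dz":-18,"spin":0,"gripper":0},{"dx":-28,"dy":0,"dz":-22,"spin":0,"gripper":0},{"dx":-28,"dy":0,"dz":-22,"spin":0,"gripper":0}]'
python3 - <<'E'
from fit import *
c=eyes.camera("wrist"); d=eyes.camera("scene"); t=eyes.camera("top"); s=sensors.get_state(); p=s["tool_pos"]; print(p)
for z in (.03,.05): print(px(d,p+[0,0,z-.05]), px(d,p+[0.01,0,z-.05]))
f=lambda i,x,y,w,h:cv2.resize(i[y:y+h,x:x+w],(400,400),interpolation=cv2.INTER_CUBIC)
save(np.hstack([f(c["img"],240,220,160,160),f(d["img"],380,160,80,80)]),"c5.png")
E
```

```text
time_s: 8.38
tool_pos: [0.4976, 0.0795, 0.0515]
ee_rot: [-3.141, 0.008, 0.001]
contact_force: [-0.8, -0.4, 0.8]
grip_width: 0.002
grasp_force: 0.0
[0.49801081 0.07964171 0.05219275]
(np.float64(423.1902783881406), np.float64(228.92743066966452)) (np.float64(421.7820497312883), np.float64(231.8220101976339))
(np.float64(424.3830535889818), np.float64(220.50136489196257)) (np.float64(422.9684988708482), np.float64(223.36837534320873))
```

View pics/c5.png

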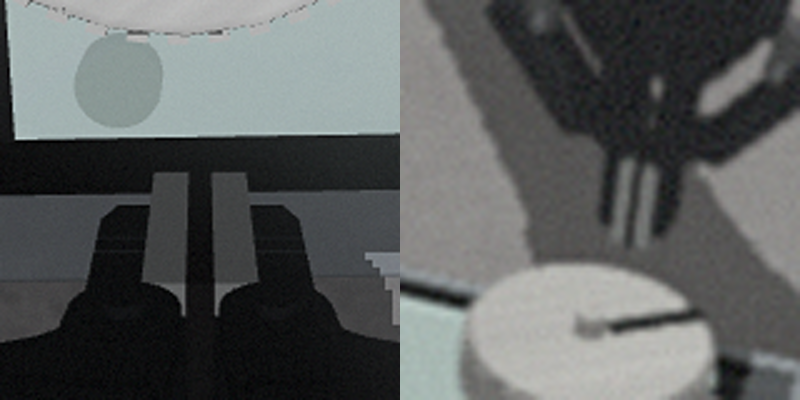

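The tip still reads about 31 mm above the TCP: scene row 209.6 gives z of about 0.083. I'll lower another 8 mm and approach the rim.

```bash
python3 -m inch '[{"dx":4,"dy":0,"dz":-8,"spin":0,"gripper":0},{"dx":10,"dy":0,"dz":-8,"spin":0,"gripper":0},{"dx":14,"dy":0,"dz":-8,"spin":0,"gripper":0},{"dx":14,"dy":0,"dz":-8,"spin":0,"gripper":0}]' | grep -E "pos|contact"
python3 -m inch '[{"dx":2,"dy":0,"dz":0,"spin":0,"gripper":0},{"dx":2,"dy":0,"dz":0,"spin":0,"gripper":0}]' | grep -E "pos|contact"
python3 -m inch '[{"dx":2,"dy":0,"dz":0,"spin":0,"gripper":0},{"dx":2,"dy":0,"dz":0,"spin":0,"gripper":0}]' | grep -E "pos|contact"
python3 -m inch '[{"dx":2,"dy":0,"dz":0,"spin":0,"gripper":0},{"dx":2,"dy":0,"dz":0,"spin":0,"gripper":0}]' | grep -E "pos|contact"
```

```text
tool_pos: [0.5123, 0.0795, 0.0442]
contact_force: [0.0, -0.4, -0.3]
tool_pos: [0.5138, 0.0794, 0.0442]
contact_force: [1.3, -0.4, -0.6]
tool_pos: [0.5159, 0.0794, 0.0442]
contact_force: [-0.6, 0.2, -0.2]
tool_pos: [0.5166, 0.0794, 0.0439]
contact_force: [-3.8, 0.2, 4.1]
```

Contact is at TCP x of about 0.516, with roughly 3 N/mm. The first stroke rolls along −y (anticlockwise at the near side), pressing a few mm inward.

```bash
python3 -m inch '[{"dx":2,"dy":0,"dz":0,"spin":0,"gripper":0},{"dx":2,"dy":-4,"dz":0,"spin":0,"gripper":0},{"dx":2,"dy":-7,"dz":0,"spin":0,"gripper":0}]' | grep -E "pos|contact"
python3 -m inch '[{"dx":1,"dy":-7,"dz":0,"spin":0,"gripper":0},{"dx":3,"dy":-14,"dz":0,"spin":0,"gripper":0},{"dx":6,"dy":-20,"dz":0,"spin":0,"gripper":0},{"dx":10,"dy":-26,"dz":0,"spin":0,"gripper":0}]' | grep -E "pos|contact"
python3 -m inch '[{"dx":-10,"dy":2,"dz":0,"spin":0,"gripper":0},{"dx":-18,"dy":15,"dz":0,"spin":0,"gripper":0},{"dx":-18,"dy":30,"dz":0,"spin":0,"gripper":0}]' | grep -E "pos|contact|time"
python3 - <<'E'
from fit import *
c=eyes.camera("wrist"); x,e=wheel(c); print(x,e); a=polar(c,(.5705,.082)); print(a,"rel to mark",(a[0]-1.57))
E
```

```text
tool_pos: [0.5169, 0.0729, 0.0436]
contact_force: [-7.1, 0.5, 4.1]
tool_pos: [0.5282, 0.0454, 0.0435]
contact_force: [-5.7, -2.5, 0.9]
time_s: 11.02
tool_pos: [0.5113, 0.078, 0.0444]
contact_force: [-0.7, 0.2, -0.6]
[0.57089174 0.08250855] 0.0020005226605627332
(np.float64(3.0850111447717943), np.float32(0.5122248)) rel to mark 1.5150111447717942
```

The wheel turned 0.87 rad, exactly the no-slip prediction, and now stands at about 1.51. Next come full strokes of about 2 rad each, with a return clear of the rim.

```bash
python3 -m inch '[{"dx":-2,"dy":22,"dz":0,"spin":0,"gripper":0},{"dx":0,"dy":46,"dz":0,"spin":0,"gripper":0},{"dx":17,"dy":42,"dz":0,"spin":0,"gripper":0},{"dx":14,"dy":36,"dz":0,"spin":0,"gripper":0},{"dx":11,"dy":30,"dz":0,"spin":0,"gripper":0},{"dx":9,"dy":23,"dz":0,"spin":0,"gripper":0},{"dx":8,"dy":16,"dz":0,"spin":0,"gripper":0},{"dx":8,"dy":6,"dz":0,"spin":0,"gripper":0},{"dx":8,"dy":-4,"dz":0,"spin":0,"gripper":0},{"dx":9,"dy":-11,"dz":0,"spin":0,"gripper":0}]' | grep -E "pos|contact|time"
python3 -m inch '[{"dx":2,"dy":-7,"dz":0,"spin":0,"gripper":0},{"dx":5,"dy":-13,"dz":0,"spin":0,"gripper":0},{"dx":9,"dy":-19,"dz":0,"spin":0,"gripper":0},{"dx":14,"dy":-24,"dz":0,"spin":0,"gripper":0},{"dx":2,"dy":-25,"dz":0,"spin":0,"gripper":0},{"dx":-10,"dy":-10,"dz":0,"spin":0,"gripper":0},{"dx":-9,"dy":11,"dz":0,"spin":0,"gripper":0},{"dx":-9,"dy":11,"dz":0,"spin":0,"gripper":0}]' | grep -E "pos|contact|time"
python3 - <<'E'
from fit import *
c=eyes.camera("wrist"); x,e=wheel(c); print(x,e); a=polar(c,(.5705,.082)); print(a,"rel to mark",(a[0]-1.57)%6.2832)
E
```

```text
time_s: 12.38
tool_pos: [0.5183, 0.0641, 0.0437]
contact_force: [-4.2, 0.1, 2.0]
time_s: 13.38
tool_pos: [0.5116, 0.0799, 0.0448]
contact_force: [-0.9, -1.1, -0.4]
[0.57090315 0.08248613] 0.002080799769735128
(np.float64(-1.024939534637541), np.float32(0.4034493)) rel to mark 3.688260465362459
```

That stroke gave 2.17 rad, so the wheel is at 3.69. Two more of the same.

```bash
python3 -m inch '[{"dx":-2,"dy":22,"dz":0,"spin":0,"gripper":0},{"dx":0,"dy":46,"dz":0,"spin":0,"gripper":0},{"dx":17,"dy":42,"dz":0,"spin":0,"gripper":0},{"dx":14,"dy":36,"dz":0,"spin":0,"gripper":0},{"dx":11,"dy":30,"dz":0,"spin":0,"gripper":0},{"dx":9,"dy":23,"dz":0,"spin":0,"gripper":0},{"dx":8,"dy":16,"dz":0,"spin":0,"gripper":0},{"dx":8,"dy":6,"dz":0,"spin":0,"gripper":0},{"dx":8,"dy":-4,"dz":0,"spin":0,"gripper":0},{"dx":9,"dy":-11,"dz":0,"spin":0,"gripper":0}]' | grep -E "contact"
python3 -m inch '[{"dx":2,"dy":-7,"dz":0,"spin":0,"gripper":0},{"dx":5,"dy":-13,"dz":0,"spin":0,"gripper":0},{"dx":9,"dy":-19,"dz":0,"spin":0,"gripper":0},{"dx":14,"dy":-24,"dz":0,"spin":0,"gripper":0},{"dx":2,"dy":-25,"dz":0,"spin":0,"gripper":0},{"dx":-10,"dy":-10,"dz":0,"spin":0,"gripper":0},{"dx":-9,"dy":11,"dz":0,"spin":0,"gripper":0},{"dx":-9,"dy":11,"dz":0,"spin":0,"gripper":0}]' | grep -E "pos|contact|time"
cat > ang.py <<'E'
from fit import *
c=eyes.camera("wrist"); a=polar(c,(.5707,.0823)); print(a,"rel to mark",(a[0]-1.57)%6.2832)
E
python3 ang.py
python3 -m inch '[{"dx":-2,"dy":22,"dz":0,"spin":0,"gripper":0},{"dx":0,"dy":46,"dz":0,"spin":0,"gripper":0},{"dx":17,"dy":42,"dz":0,"spin":0,"gripper":0},{"dx":14,"dy":36,"dz":0,"spin":0,"gripper":0},{"dx":11,"dy":30,"dz":0,"spin":0,"gripper":0},{"dx":9,"dy":23,"dz":0,"spin":0,"gripper":0},{"dx":8,"dy":16,"dz":0,"spin":0,"gripper":0},{"dx":8,"dy":6,"dz":0,"spin":0,"gripper":0},{"dx":8,"dy":-4,"dz":0,"spin":0,"gripper":0},{"dx":9,"dy":-11,"dz":0,"spin":0,"gripper":0}]' | grep -E "contact"
python3 -m inch '[{"dx":2,"dy":-7,"dz":0,"spin":0,"gripper":0},{"dx":5,"dy":-13,"dz":0,"spin":0,"gripper":0},{"dx":9,"dy":-19,"dz":0,"spin":0,"gripper":0},{"dx":14,"dy":-24,"dz":0,"spin":0,"gripper":0},{"dx":2,"dy":-25,"dz":0,"spin":0,"gripper":0},{"dx":-10,"dy":-10,"dz":0,"spin":0,"gripper":0},{"dx":-9,"dy":11,"dz":0,"spin":0,"gripper":0},{"dx":-9,"dy":11,"dz":0,"spin":0,"gripper":0}]' | grep -E "pos|contact|time"
python3 ang.py
```

```text
contact_force: [-4.2, 1.2, 2.3]
time_s: 15.72
tool_pos: [0.5115, 0.08, 0.0448]
contact_force: [-0.7, -0.6, -0.3]
(np.float64(0.9971348390890913), np.float32(0.4363831)) rel to mark 5.710334839089091
contact_force: [-4.6, 0.6, 2.3]
time_s: 18.02
tool_pos: [0.5115, 0.0799, 0.0448]
contact_force: [0.5, -0.1, -0.1]
(np.float64(3.091267235486685), np.float32(0.50039387)) rel to mark 1.521267235486685
```

The wheel is at 7.80, past one turn in contact. Two more strokes should bring it to about 12.0.

```bash
python3 -m inch '[{"dx":-2,"dy":22,"dz":0,"spin":0,"gripper":0},{"dx":0,"dy":46,"dz":0,"spin":0,"gripper":0},{"dx":17,"dy":42,"dz":0,"spin":0,"gripper":0},{"dx":14,"dy":36,"dz":0,"spin":0,"gripper":0},{"dx":11,"dy":30,"dz":0,"spin":0,"gripper":0},{"dx":9,"dy":23,"dz":0,"spin":0,"gripper":0},{"dx":8,"dy":16,"dz":0,"spin":0,"gripper":0},{"dx":8,"dy":6,"dz":0,"spin":0,"gripper":0},{"dx":8,"dy":-4,"dz":0,"spin":0,"gripper":0},{"dx":9,"dy":-11,"dz":0,"spin":0,"gripper":0}]' | grep -E "contact"
python3 -m inch '[{"dx":2,"dy":-7,"dz":0,"spin":0,"gripper":0},{"dx":5,"dy":-13,"dz":0,"spin":0,"gripper":0},{"dx":9,"dy":-19,"dz":0,"spin":0,"gripper":0},{"dx":14,"dy":-24,"dz":0,"spin":0,"gripper":0},{"dx":2,"dy":-25,"dz":0,"spin":0,"gripper":0},{"dx":-10,"dy":-10,"dz":0,"spin":0,"gripper":0},{"dx":-9,"dy":11,"dz":0,"spin":0,"gripper":0},{"dx":-9,"dy":11,"dz":0,"spin":0,"gripper":0}]' | grep -E "pos|contact|time"
python3 ang.py
python3 -m inch '[{"dx":-2,"dy":22,"dz":0,"spin":0,"gripper":0},{"dx":0,"dy":46,"dz":0,"spin":0,"gripper":0},{"dx":17,"dy":42,"dz":0,"spin":0,"gripper":0},{"dx":14,"dy":36,"dz":0,"spin":0,"gripper":0},{"dx":11,"dy":30,"dz":0,"spin":0,"gripper":0},{"dx":9,"dy":23,"dz":0,"spin":0,"gripper":0},{"dx":8,"dy":16,"dz":0,"spin":0,"gripper":0},{"dx":8,"dy":6,"dz":0,"spin":0,"gripper":0},{"dx":8,"dy":-4,"dz":0,"spin":0,"gripper":0},{"dx":9,"dy":-11,"dz":0,"spin":0,"gripper":0}]' | grep -E "contact"
python3 -m inch '[{"dx":2,"dy":-7,"dz":0,"spin":0,"gripper":0},{"dx":5,"dy":-13,"dz":0,"spin":0,"gripper":0},{"dx":9,"dy":-19,"dz":0,"spin":0,"gripper":0},{"dx":14,"dy":-24,"dz":0,"spin":0,"gripper":0},{"dx":2,"dy":-25,"dz":0,"spin":0,"gripper":0},{"dx":-10,"dy":-10,"dz":0,"spin":0,"gripper":0},{"dx":-9,"dy":11,"dz":0,"spin":0,"gripper":0},{"dx":-9,"dy":11,"dz":0,"spin":0,"gripper":0}]' | grep -E "pos|contact|time"
python3 ang.py
```

```text
contact_force: [-3.6, 0.3, 2.1]
time_s: 20.32
tool_pos: [0.5116, 0.0799, 0.0448]
contact_force: [-0.3, -0.1, -0.7]
(np.float64(-1.0719796762227698), np.float32(0.40518293)) rel to mark 3.64122032377723
contact_force: [-3.4, 1.0, 0.9]
time_s: 22.62
tool_pos: [0.5115, 0.0799, 0.0448]
contact_force: [-0.1, -0.2, 0.0]
(np.float64(0.9589168710178022), np.float32(0.43811506)) rel to mark 5.672116871017802
```

The wheel is at 11.955, with 0.61 rad left, which is about 27 mm of rim travel. One part stroke, then release.

```bash
python3 -m inch '[{"dx":0,"dy":12,"dz":0,"spin":0,"gripper":0},{"dx":8,"dy":12,"dz":0,"spin":0,"gripper":0},{"dx":8,"dy":5,"dz":0,"spin":0,"gripper":0},{"dx":8,"dy":-2,"dz":0,"spin":0,"gripper":0},{"dx":8,"dy":-8,"dz":0,"spin":0,"gripper":0},{"dx":9,"dy":-14,"dz":0,"spin":0,"gripper":0},{"dx":9,"dy":-14,"dz":0,"spin":0,"gripper":0},{"dx":-6,"dy":-14,"dz":0,"spin":0,"gripper":0},{"dx":-12,"dy":-14,"dz":0,"spin":0,"gripper":0}]' | grep -E "pos|contact|time"
python3 ang.py
```

```text
time_s: 23.8
tool_pos: [0.4993, 0.0628, 0.0443]
contact_force: [-0.6, -0.0, -0.3]
(np.float64(1.2405417274680821), np.float32(0.5166887)) rel to mark 5.953741727468082
```

```bash
python3 -m inch '[{"dx":10,"dy":12,"dz":0,"spin":0,"gripper":0},{"dx":20,"dy":12,"dz":0,"spin":0,"gripper":0},{"dx":20,"dy":7,"dz":0,"spin":0,"gripper":0},{"dx":21,"dy":2,"dz":0,"spin":0,"gripper":0},{"dx":23,"dy":-4,"dz":0,"spin":0,"gripper":0},{"dx":23,"dy":-4,"dz":0,"spin":0,"gripper":0},{"dx":14,"dy":-6,"dz":0,"spin":0,"gripper":0},{"dx":0,"dy":-6,"dz":0,"spin":0,"gripper":0}]' | grep -E "pos|contact|time"
python3 ang.py
```

```text
time_s: 24.85
tool_pos: [0.5003, 0.057, 0.0442]
contact_force: [-0.5, 1.0, -0.7]
(np.float64(1.9464962601744622), np.float32(0.55118895)) rel to mark 0.37649626017446214
```

The two readings don't agree well (0.28, then 0.71), and the gripper's shadow may be biasing the measure. I'll look.

```bash
python3 - <<'E'
from fit import *
c=eyes.camera("wrist"); u,v=map(int,px(c,(.5707,.0823,.09))); print(u,v)
save(cv2.resize(c["img"][max(v-130,0):v+130,max(u-200,0):u+150],None,fx=2,fy=2),"c6.png"); print(max(u-200,0),max(v-130,0))
E
```

```text
232 103
32 0
```

View pics/c6.png

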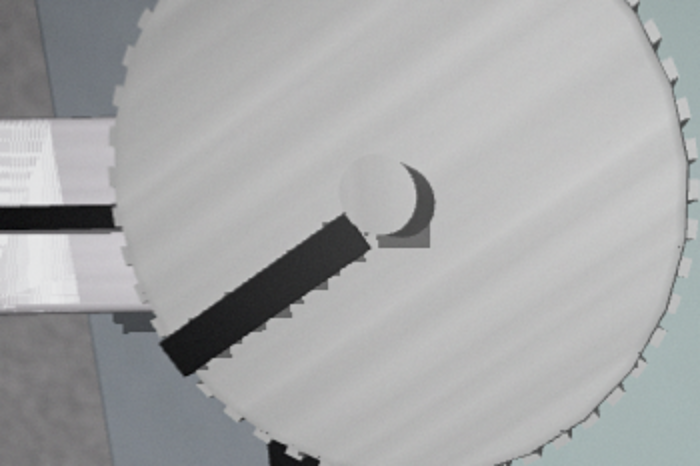

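The picture shows the pointer base at (356,232) and tip at (173,358), about 0.60 rad past the horizontal mark at row 217. The wheel's top edge ran out of the frame and pulled the reading off. The wheel is therefore at about 13.17, so I'll roll it back by about 0.6 and then measure from farther back with the wheel fully in view.

```bash
python3 -m inch '[{"dx":10,"dy":6,"dz":0,"spin":0,"gripper":0},{"dx":21,"dy":6,"dz":0,"spin":0,"gripper":0},{"dx":20,"dy":12,"dz":0,"spin":0,"gripper":0},{"dx":20,"dy":19,"dz":0,"spin":0,"gripper":0},{"dx":20,"dy":26,"dz":0,"spin":0,"gripper":0},{"dx":20,"dy":32,"dz":0,"spin":0,"gripper":0},{"dx":20,"dy":32,"dz":0,"spin":0,"gripper":0},{"dx":8,"dy":32,"dz":0,"spin":0,"gripper":0},{"dx":-10,"dy":32,"dz":20,"spin":0,"gripper":0},{"dx":-30,"dy":22,"dz":60,"spin":0,"gripper":0}]' | grep -E "pos|contact|time"
python3 -m inch '[{"dx":-20,"dy":0,"dz":60,"spin":0,"gripper":0},{"dx":-20,"dy":0,"dz":110,"spin":0,"gripper":0},{"dx":-20,"dy":0,"dz":130,"spin":0,"gripper":0},{"dx":-20,"dy":0,"dz":130,"spin":0,"gripper":0}]' | grep -E "pos|contact|time"
python3 ang.py; python3 - <<'E'
from fit import *
c=eyes.camera("wrist"); save(c["img"],"w7.png")
E
```

```text
time_s: 26.2
tool_pos: [0.469, 0.0791, 0.1039]
contact_force: [0.3, -0.1, 0.9]
time_s: 26.7
tool_pos: [0.4517, 0.0784, 0.236]
contact_force: [0.4, -0.6, -0.5]
(np.float64(1.5429893311532246), np.float32(0.41143483)) rel to mark 6.256189331153225
```

View pics/w7.png

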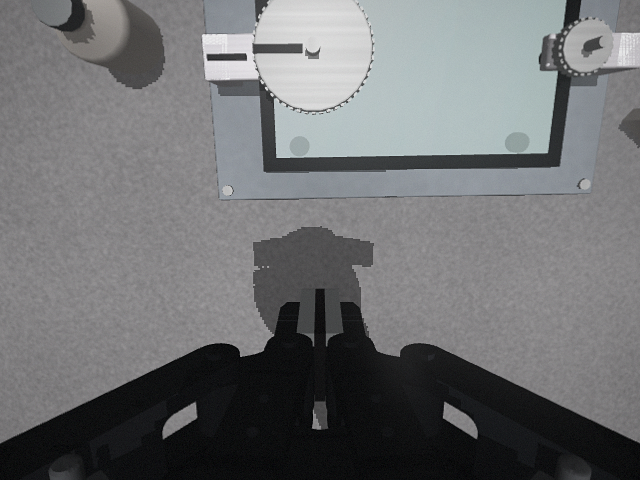

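The pointer (255–302, 48) is parallel to the mark (207–246, 57), and the row offset is only the height difference. The strokes add up to two turns (12.54 rad), the hand is clear, and nothing else has moved.

```bash
python3 -c "
from plant import job; print(job.job_done())"
```

```text
the job is handed in; nothing more can be done
None
```

I turned the large clamp wheel two full turns anticlockwise, ending at about 12.54 rad with the pointer in line with the index mark. It overshot to about 13.17 rad and I rolled it back. The hand is clear, I saw nothing else disturbed, and the job is handed in, though no verdict came back.

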